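Tighten the cutter clamping screw to the click

TASK

Take the click wrench from the rubber mat, fit it fully down over the square-headed screw that clamps the cutter head on its stand, and tighten the screw clockwise until the wrench breaks over with a click; stop at once, before the handle reaches the end of its break-over. Then ease off, lift the wrench off the screw and lay it flat, wholly on the mat again, and let go. Leave the other things on the bench where they are.

Things in the scene. Friction and masses are not known exactly. Their poses are not given: they have to be found in the camera images.
- screw_head (a point): Upright square-headed steel screw, 28 mm across flats, on top of a low steel stand. Point on its axis, 9 mm above the round flange a fitted socket rests on; flats run straight to 9 mm above the point, then taper to 16 mm square at 17 mm above. z up; x, y square to the flats, turning with the screw. Tightens clockwise from above, ever stiffer from 0.7 N m; it clicks after 0.2 to 1.0 rad, which cannot be seen.
- flange (a point): Centre of the top of the round steel flange (54 mm across) under the screw head, about 56 mm above the bench; axes as screw_head. Below it the clamped round cutter head, 104 mm across over its four knives, top 50 mm above the bench, on a bolted-down dark foot 130x110 mm, 14 mm high, which may be turned any way.
- wrench_socket (a point): Click wrench, 280 mm long, about 0.42 kg: straight black handle, and a round steel head (69 mm across, 18 mm thick) with a square through-hole, 30 mm wide, sides along and across the handle. Point: centre of the hole, 9 mm above the wrench's underside. x runs from handle to head, z up. Fully seated it coincides with screw_head, the handle square to any of the four flats.
- wrench_grip (a point): Where to hold the click wrench: centre of its handle, 140 mm from the hole's centre, 13 mm above the wrench's underside. The handle is 22 mm wide (along y), 24 mm high (1 to 25 mm above the underside), straight from 70 to 230 mm from the hole's centre. Axes as wrench_socket. The centre of mass is about 25 mm from here, towards the head.
- socket_insert (a point): The turning insert in the wrench's head that carries the square hole; the point lies 18 mm from the hole's centre, at the head's far side; axes as wrench_socket while straight. At 1.2 N m (8.5 N across the handle at the grip) the wrench breaks over: the handle goes on clockwise about the hole against the insert, and the felt torque drops (a third at 0.1 rad). Solid stop at 0.26 rad. Springs straight when eased back.
- mat: Black rubber mat lying fixed on the bench, 360x150x4 mm, on which the click wrench lies at first. Origin at the centre of its underside, x along its length, z up.
- arbor_wrench_mid (a point): flat open-ended steel spanner, 44x229x8 mm, a bystander (not the click wrench), lying loose on the bench; the point is at its middle, 8 mm above the bench.
- hex_key_set_mid (a point): folding hex key set, 28x98x23 mm, a bystander, lying loose on the bench; the point is at its middle, 8 mm above the bench.
- offcut_ply_mid (a point): plywood offcut, 60x110x18 mm, a bystander, lying loose on the bench; the point is at its middle, 8 mm above the bench.
- caliper_mid (a point): digital caliper, 80x230x14 mm, a bystander, lying loose on the bench; the point is at its middle, 8 mm above the bench.
- masking_tape_mid (a point): roll of masking tape, 96 mm across, 25 mm high, a bystander, lying loose on the bench; the point is at its middle, 8 mm above the bench.

How it is judged:
On the way, in this order (a step that is already met when the one before it is completed fails the run):
1. the wrench is fitted fully down over the square screw head (centre of its hole within 6 mm of the seated position) and still straight (distance between wrench_socket and screw_head below 0.006 m and angle between the x axis of socket_insert and the x axis of wrench_grip, either way round below 0.04 rad), for 0.2 s.
2. the wrench, still on the screw, breaks over (its insert turned more than 0.045 rad against the handle) (distance between wrench_socket and screw_head below 0.008 m and angle between the x axis of socket_insert and the x axis of wrench_grip, either way round above 0.045 rad and y of socket_insert in the frame of wrench_socket above 0.0005 m), for 0.05 s.
At the end, for the whole second after the job is handed in: The click wrench lies still and flat (within 0.1 rad) on the mat, the right way up, the centre of its hole and its grip point both over the mat, straight again (break-over below 0.05 rad), let go (x of wrench_socket in the frame of mat between -0.18 and 0.18 m and y of wrench_socket in the frame of mat between -0.075 and 0.075 m and x of wrench_grip in the frame of mat between -0.18 and 0.18 m and y of wrench_grip in the frame of mat between -0.075 and 0.075 m and z of wrench_grip in the frame of mat between 0.012 and 0.022 m and angle between wrench_grip's own z axis and vertical below 0.1 rad and angle between the x axis of socket_insert and the x axis of wrench_grip, either way round below 0.05 rad); the robot touches nothing.
It fails at once if the handle is driven on after the click to the end of its break-over (more than 0.22 rad), over-tightening the screw (angle between the x axis of socket_insert and the x axis of wrench_grip, either way round above 0.22 rad).
It fails at once if a bystander (spanner, hex keys, plywood offcut, caliper, masking tape) is pushed more than 30 mm (distance of any of arbor_wrench_mid, hex_key_set_mid, offcut_ply_mid, caliper_mid, masking_tape_mid from where it was at the start of the episode above 0.03 m).
It also fails if it takes over 61 s, if anything falls off the work surface, if the arm or the gripper's body presses on something with over 40 N, if the wrist force passes 120 N, or if a joint passes its speed limit or range.

ROBOT

A 7-joint arm with a two-finger parallel gripper is mounted at the origin on a cart in front of the work surface, level with it; the furniture and walls round the work are solid. World frame = base frame: x ahead of the robot, y to its left, z up, the work surface at z = 0. Lengths are in m, angles in rad, forces in N, time in s.
With the tool pointing down it reaches from about 0.4 to 0.9 m from the base axis. Payload 5.5 kg.
Tool frame: the origin (TCP) lies midway between the tips of the shut fingers; the grasp point (between the pads) lies 19 mm behind it (manip.grip_depth is the distance from the TCP to the grasp point, in m); z points along the fingers, y is the line along which they close (so a half turn about z gives the same grasp; the last joint's range is limited). The gripper opens to 92 mm and grips with 3 to 60 N. Pads are 19 mm wide; open, the fingers measure 130 mm over their backs; the gripper's body (75 mm by 190 mm) begins 47 mm behind the grasp point.
Start: joints at [-1.063, 0.501, -0.427, 1.55, 0.221, 1.138, -0.21], TCP at [0.157, 0.631, 0.227] pointing down, gripper open.
Joint ranges: [-2.88, 2.88], [-0.31, 2.03], [-1.54, 1.56], [0.2, 2.42], [-1.41, 4.55], [0.19, 2.02], [-2.57, 2.57]. Speed limits (rad/s): [2.57, 2.57, 3.14, 3.14, 3.14, 3.14, 3.14].

INTERFACE

Orientations are given as a unit quaternion [x, y, z, w].
In Python, from bench import manip, effector, viewer gives the robot as it stands. Calls block until the motion is done:
- manip.move_pose(position, orientation): joint-space move of the TCP to a pose.
- manip.servo_line(position, ori=None, vel=0.15): straight line of the TCP; ori=None keeps the orientation; vel is the mean speed in m/s.
- manip.movej(angles): joint-space move.
- effector.open_jaws() and effector.close(f_grip=None): open the fingers fully, or close them until they stop; f_grip is the grip in N (None keeps the last).
- manip.sleep(seconds).
- manip.solve_ik(position, orientation): joint angles nearest the present ones, or None.
- viewer.get_image(name): name is "scene" or "top"; returns the picture (384x512x3 uint8, red, green, blue); there is no depth.
- viewer.get_calibration(name): a dict with "vfov" (degrees; the focal length in pixels is half the picture's height over the tangent of half this angle, whatever the lens; pixels are square), "cx", "cy" (the principal point, pixels), "eye" and "attitude" of the camera in the world. Camera axes: x right, y down, z forward; pixel columns grow to the right and rows downward; lengths in m; the calibration is good to about 2 mm. A picture is of the moment at which its call begins. get_calibration takes no time and is no camera call.
A pose or a line that the arm cannot do raises manip.PlanningError and nothing moves.
- manip.hand_in(): hands the job in; it is judged then, once.
Readings, each from a call of its own:
- manip.current_clock(): time.
- manip.current_q(): joint angles.
- manip.current_joint_velocities(): joint speeds.
- manip.current_tau(): joint torques, N m.
- manip.current_tool_pos(): TCP position.
- manip.current_tcp_rot(): TCP orientation.
- manip.current_force(): force on the tool from outside, world axes, zero at the start.
- manip.current_wrist_torque(): the same for the moment, N m.
- manip.current_finger_gap(): finger opening in m.
- manip.current_gripper_force(): force on a finger pad.
Only numpy, scipy, OpenCV 4.12 (cv2) and the standard library are available. Lean on these libraries where they do the work, as an engineer would, in place of code of your own. Each camera call takes 0.05 s, during which the arm holds its last target. There are 200 camera calls.

## Working session

There is one attempt and no reset: what is moved stays moved. The work goes in short steps, each a Python script; the robot and the scene stay as the last script left them, time stands still between calls to the robot, and variables do not carry over. Pictures are saved under pics/ and viewed, at most 10 in all, crops included, and the job is handed in when it is done.

```bash
mkdir -p pics; ls
python3 - <<'E'
from bench import manip, effector, viewer
import cv2
for n in("scene","top"):
    cv2.imwrite(f"pics/{n}0.png",viewer.get_image(n)[:,:,::-1]); print(viewer.get_calibration(n))
print(manip.current_tcp_rot(),manip.current_force(),manip.current_finger_gap(),manip.current_clock())
E
```

```text
pics
{'vfov': 48.693396055066884, 'cx': 257.8274416795655, 'cy': 184.95622199767013, 'eye': array([-0.38675622, -1.2013147 ,  0.84220032]), 'attitude': array([ 0.80587045, -0.27964354,  0.15883029, -0.49713704])}
{'vfov': 55.34178737044163, 'cx': 257.222226003733, 'cy': 190.13714336070058, 'eye': array([0.3523371 , 0.03326643, 1.16868445]), 'attitude': array([ 0.71456903, -0.69298355,  0.07451622, -0.0601019 ])}
[ 1.22071400e-01  9.92520950e-01 -8.47664912e-04 -1.37347562e-04] [ 0.0929012  -0.06301191  0.12744732] 0.09199679020183943 0.1
```

View pics/scene0.png

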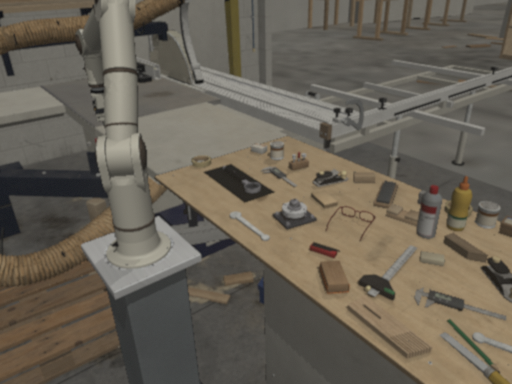

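View pics/top0.png

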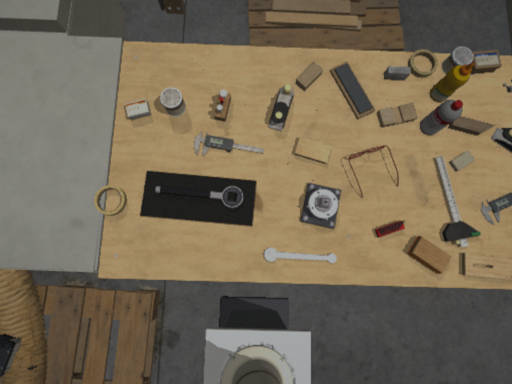

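The scene view shows the black mat around (238,182) with the wrench head at (252,187), and the stand at (294,212). In the top view the wrench head is at (232,196), with its handle running to (158,189). The mat spans about (142–256, 172–224) and the screw is at (323,203). I'll check the calibration conventions next.

```bash
cat > h.py <<'E'
import numpy as np, cv2
from scipy.spatial.transform import Rotation as Rn
from bench import manip, effector, viewer
class Cam:
    def __init__(s,n):
        c=viewer.get_calibration(n); s.f=192/np.tan(np.radians(c["vfov"]/2)); s.c=np.array([c["cx"],c["cy"]]); s.e=c["eye"]; s.R=Rn.from_quat(c["attitude"]).as_matrix()
    def proj(s,p):
        v=(np.atleast_2d(p)-s.e)@s.R; return s.f*v[:,:2]/v[:,2:]+s.c
    def ray(s,uv,z):
        uv=np.atleast_2d(uv); v=np.c_[(uv-s.c)/s.f,np.ones(len(uv))]@s.R.T
        return s.e+v*((z-s.e[2])/v[:,2])[:,None]
E
python3 - <<'E'
from h import *
np.set_printoptions(precision=3,suppress=True)
t=Cam("top");s=Cam("scene")
print(t.R,s.R)
for c in(t,s): print(c.proj([[0,0,0],[.157,.631,.227],[.5,0,0],[.5,.3,0]]))
print(t.ray([[232,196],[158,189],[323,203]],.0))
print(s.ray([[252,187],[294,212]],.0))
im=np.hstack([cv2.resize(viewer.get_image("top")[160:240,130:360],None,fx=3.4,fy=3.4,interpolation=cv2.INTER_CUBIC)])
cv2.imwrite("pics/topc.png",im[:,:,::-1])
im=cv2.resize(viewer.get_image("scene")[150:240,190:330],None,fx=5,fy=5,interpolation=cv2.INTER_CUBIC)
cv2.imwrite("pics/scc.png",im[:,:,::-1])
E
```

```text
[[ 0.028 -0.981  0.19 ]
 [-0.999 -0.032 -0.017]
 [ 0.023 -0.189 -0.982]] [[ 0.793 -0.293  0.534]
 [-0.609 -0.349  0.712]
 [-0.022 -0.89  -0.455]]
[[255.906 382.517]
 [ -3.622 336.492]
 [260.441 214.189]
 [166.684 211.263]]
[[138.723 248.571]
 [106.192 128.03 ]
 [255.532 202.388]
 [215.573 177.374]]
[[ 0.556  0.094  0.   ]
 [ 0.571  0.333  0.   ]
 [ 0.543 -0.202  0.   ]]
[[ 0.57   0.117  0.   ]
 [ 0.569 -0.155  0.   ]]
```

View pics/topc.png

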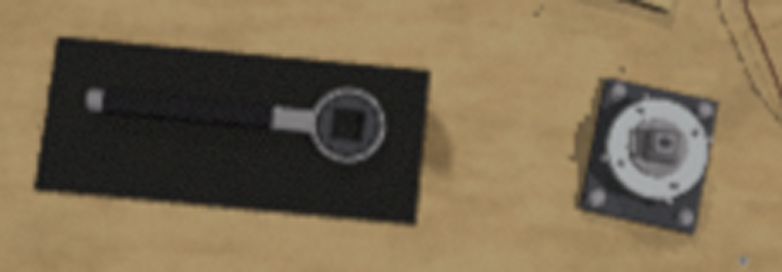

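View pics/scc.png

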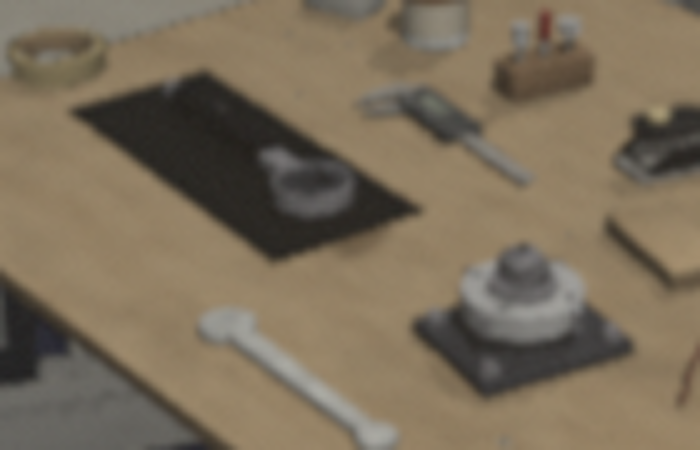

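The crops show the wrench flat on the mat: ring centre near (348,125) in the crop, handle end at (94,99). The screw is at about (660,142), on a foot that is slightly turned. Now I'll take precise measurements and a close-up of the screw head.

Run:
```python
from h import *
np.set_printoptions(precision=4,suppress=True)
t=Cam("top");s=Cam("scene")
T=np.mean([viewer.get_image("top").astype(float) for _ in range(10)],0)
S=np.mean([viewer.get_image("scene").astype(float) for _ in range(10)],0)
np.savez("avg.npz",T=T,S=S)
g=T.mean(2)
# mat: dark + hole filled
x0,y0,x1,y1=130,160,270,235
m=(g[y0:y1,x0:x1]<75).astype(np.uint8)
cs,_=cv2.findContours(m,cv2.RETR_EXTERNAL,cv2.CHAIN_APPROX_NONE); c=max(cs,key=cv2.contourArea)
pts=t.ray(c[:,0]+[x0,y0],.004)[:,:2]
r=cv2.minAreaRect((pts*1000).astype(np.float32)); print("mat",r)
inside=cv2.drawContours(np.zeros_like(m),[cv2.convexHull(c)],0,1,-1); inside=cv2.erode(inside,np.ones((3,3)))
b=((g[y0:y1,x0:x1]>85)&(inside>0)).astype(np.uint8)
cs,_=cv2.findContours(b,cv2.RETR_EXTERNAL,cv2.CHAIN_APPROX_NONE)
for c in cs:
    if cv2.contourArea(c)>4:
        p=t.ray(c[:,0]+[x0,y0],.020)[:,:2]*1000; print(len(c),cv2.boundingRect(c),p.mean(0)); 
        if len(c)>30:
            (cx,cy),rad=cv2.minEnclosingCircle(p[p[:,1]<p[:,1].min()+50].astype(np.float32)); print("ring",cx,cy,rad)
a=cv2.resize(T[180:225,300:346].clip(0,255).astype(np.uint8),None,fx=8.6,fy=8.6,interpolation=cv2.INTER_CUBIC)
d=cv2.resize(S[190:230,274:318].clip(0,255).astype(np.uint8),(396,int(45*8.6)),interpolation=cv2.INTER_CUBIC)
im=np.hstack([a[:387],d]); im=cv2.convertScaleAbs(im,alpha=1.1); cv2.imwrite("pics/screw.png",im[:,:,::-1])
```

```text
mat ((546.7273559570312, 200.00180053710938), (360.0489501953125, 147.58644104003906), 86.56224822998047)
31 (104, 33, 9, 14) [539.2971  67.1384]
ring 542.2156982421875 73.05677795410156 24.40517807006836
14 (26, 27, 4, 5) [567.6703 329.7809]
51 (80, 26, 21, 14) [561.7956 132.4273]
ring 564.739013671875 124.8419189453125 29.967239379882812
```

View pics/screw.png

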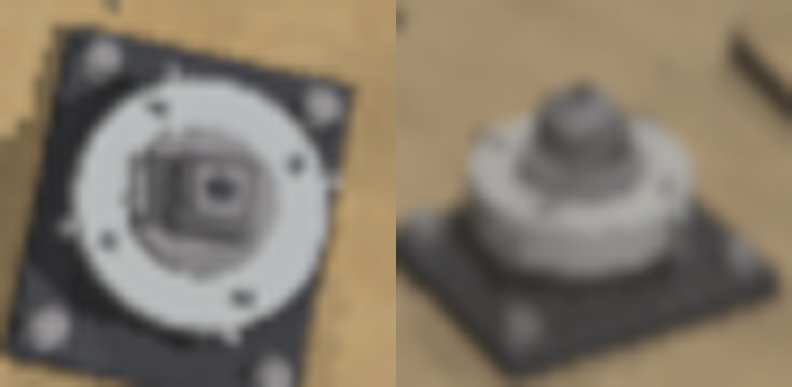

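The close-up shows the screw's 16 mm top square around (218,190) in the left panel, on top of the wider head and tilted a few degrees. I'll rectify the wrench head and the screw onto their planes to get exact centres and yaw.

```bash
cat >> h.py <<'E'
def rectify(cam,img,ctr,z,half,ppm=4):   # rows = -x, cols = -y, ppm px per mm
    n=int(2*half*1000*ppm)+1; k=(np.arange(n)/(ppm*1000)-half)
    Y,X=np.meshgrid(ctr[1]-k,ctr[0]-k); uv=cam.proj(np.c_[X.ravel(),Y.ravel(),np.full(X.size,z)]).reshape(n,n,2).astype(np.float32)
    return cv2.remap(img.astype(np.float32),uv[...,0],uv[...,1],cv2.INTER_CUBIC)
def yaw4(g,mask):   # dominant square yaw mod 90 deg (world), from gradients
    gx=cv2.Sobel(g,cv2.CV_32F,1,0,ksize=5);gy=cv2.Sobel(g,cv2.CV_32F,0,1,ksize=5)
    wx,wy=-gy,-gx; q=((wx+1j*wy)**4/(wx**2+wy**2+1e-6))[mask].sum(); w=(wx**2+wy**2)[mask].sum()
    return np.degrees(np.angle(q))/4,abs(q)/w
E
python3 - <<'E'
from h import *
np.set_printoptions(precision=4,suppress=True)
t=Cam("top");s=Cam("scene"); d=np.load("avg.npz");T,S=d["T"],d["S"]
tp=t.ray([[324.9,201.65]],.082)[0]; print("screw top guess",tp)
out=[]
for cam,I in((t,T),(s,S)):
    for z in(.082,.074):
        g=cv2.GaussianBlur(rectify(cam,I.mean(2),tp,z,.03),(0,0),3); n=len(g); yy,xx=np.mgrid[:n,:n]-n//2
        for r in(10,14,17): print(z,r,yaw4(g,np.hypot(xx,yy)<r*4))
    g=rectify(cam,I.mean(2),tp,.082,.025,8); out.append(cv2.resize(g,(400,400)))
W=np.array([.552,.092]); 
for z in(.022,.02): 
    g=rectify(t,T.mean(2),W,z,.05,4); u=g.clip(0,255).astype(np.uint8)
    h=cv2.HoughCircles(cv2.GaussianBlur(u,(0,0),4),cv2.HOUGH_GRADIENT,1.5,50,param1=60,param2=15,minRadius=125,maxRadius=150)
    if h is not None:
        for c in h[0][:2]: print("ring",z,W-(c[1::-1]/4000-.05),c[2]/4)
yy,xx=np.mgrid[:401,:401]-200
for r in(15,18,20):print("hole",yaw4(cv2.GaussianBlur(g,(0,0),3),np.hypot(xx,yy)<r*4))
out.append(np.zeros((400,1)));
im=np.hstack([out[0],out[1]]);
cv2.imwrite("pics/rect.png",cv2.normalize(im,None,0,255,cv2.NORM_MINMAX).astype(np.uint8)); cv2.imwrite("pics/ring.png",cv2.normalize(g,None,0,255,cv2.NORM_MINMAX).astype(np.uint8))
E
```

```text
screw top guess [ 0.5338 -0.1912  0.082 ]
0.082 10 (np.float32(2.9390638), np.float32(0.021246295))
0.082 14 (np.float32(-4.8555493), np.float32(0.15962246))
0.082 17 (np.float32(-6.9591475), np.float32(0.25269017))
0.074 10 (np.float32(2.0685732), np.float32(0.0666173))
0.074 14 (np.float32(-5.0336623), np.float32(0.13355513))
0.074 17 (np.float32(-5.958303), np.float32(0.2712988))
0.082 10 (np.float32(24.014988), np.float32(0.16462797))
0.082 14 (np.float32(5.0253725), np.float32(0.1578214))
0.082 17 (np.float32(9.655533), np.float32(0.17527443))
0.074 10 (np.float32(-15.264825), np.float32(0.2272028))
0.074 14 (np.float32(-9.42273), np.float32(0.3752342))
0.074 17 (np.float32(-10.690132), np.float32(0.023454465))
hole (np.float32(-6.9449954), np.float32(0.8203058))
hole (np.float32(-5.7452335), np.float32(0.830031))
hole (np.float32(-5.192575), np.float32(0.7822941))
```

View pics/rect.png

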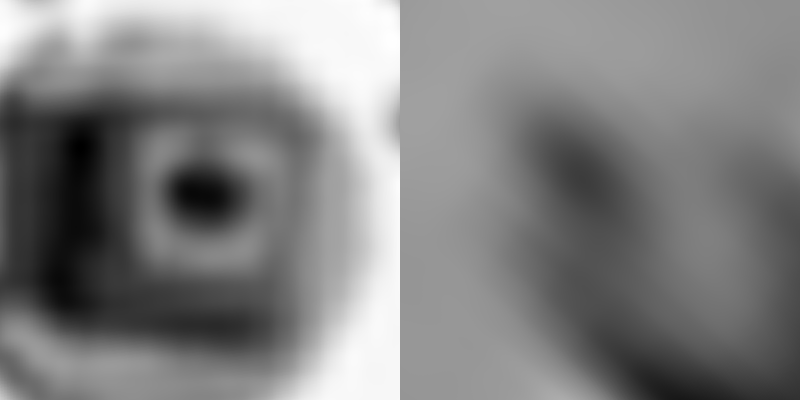

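View pics/ring.png

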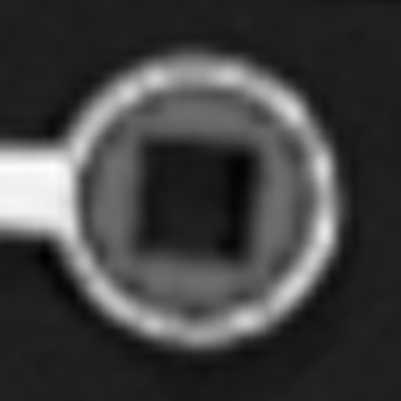

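The ring view puts the hole centre near (.553, .093), with the handle running at yaw ≈86.4° (ring and hole sizes measure ≈34.7 and ≈29 mm, as specified). The screw's top square is centred at about (.534, -.192) and turned about -6°. I'll check IK over the whole job before grasping.

```bash
cat >> h.py <<'E'
def quat(a,s=1):   # tool down, tool x along s*u, u=(cos a,sin a)
    x=s*np.array([np.cos(a),np.sin(a),0]); z=np.array([0,0,-1.]); return Rn.from_matrix(np.c_[x,np.cross(z,x),z]).as_quat()
def U(a): return np.array([np.cos(a),np.sin(a)])
SCREW=np.array([.534,-.192]); HOLE=np.array([.553,.093]); A0=np.radians(86.4); A1=np.radians(84.)
E
python3 - <<'E'
from h import *
np.set_printoptions(precision=2,suppress=True)
for s in(1,-1):
    g=HOLE+.14*U(A0)
    for nm,p,z,a in [("pick",g,.15,A0),("pick",g,.0075,A0),("hov",SCREW+.14*U(A1),.12,A1)]+[("arc",SCREW+.14*U(A1-d),.059,A1-d) for d in(0,.4,.8,1.2)]:
        print(s,nm,p,manip.solve_ik([*p,z],quat(a,s)))
E
```

```text
1 pick [0.56 0.23] [-0.41  0.48 -0.04  1.74  0.02  0.93 -0.52]
1 pick [0.56 0.23] [-0.42  0.68 -0.02  1.8   0.02  0.67 -0.51]
1 hov [ 0.55 -0.05] [-0.11  0.43  0.19  1.91 -0.11  0.81  0.04]
1 arc [ 0.55 -0.05] [-0.09  0.52  0.18  1.94 -0.14  0.69  0.06]
1 arc [ 0.6  -0.07] [-0.11  0.6   0.24  1.8  -0.2   0.76 -0.27]
1 arc [ 0.64 -0.11] [-0.1   0.68  0.31  1.68 -0.26  0.83 -0.58]
1 arc [ 0.67 -0.16] [-0.07  0.74  0.38  1.58 -0.33  0.88 -0.87]
-1 pick [0.56 0.23] [ 0.01  0.55 -0.59  1.72  0.36  0.98  2.36]
-1 pick [0.56 0.23] [-0.02  0.76 -0.57  1.78  0.56  0.77  2.2 ]
-1 hov [ 0.55 -0.05] [-0.85  0.93  1.35  1.93 -1.    1.19 -2.35]
-1 arc [ 0.55 -0.05] [-0.84  1.09  1.35  1.96 -1.18  1.21 -2.25]
-1 arc [ 0.6  -0.07] [ 0.28  0.61 -0.28  1.79  0.23  0.78  2.52]
-1 arc [ 0.64 -0.11] [ 0.25  0.67 -0.18  1.66  0.15  0.82  2.24]
-1 arc [ 0.67 -0.16] [ 0.23  0.71 -0.06  1.57  0.05  0.86  1.99]
```

Run:
```python
from h import *
np.set_printoptions(precision=4,suppress=True)
g=HOLE+.14*U(A0); q=quat(A0)
manip.move_pose([*g,.12],q); manip.servo_line([*g,.0075],vel=.1)
print(manip.current_force()); effector.close(55); print("gap",manip.current_finger_gap(),manip.current_gripper_force(),manip.current_force())
manip.servo_line([*g,.13],vel=.15); print("lift",manip.current_force(),manip.current_wrist_torque())
p=SCREW+.14*U(A1); manip.move_pose([*p,.13],quat(A1)); manip.sleep(.3)
print(manip.current_tool_pos(),manip.current_force(),manip.current_wrist_torque(),manip.current_finger_gap(),manip.current_clock())
T=np.mean([viewer.get_image("top").astype(float) for _ in range(5)],0); np.save("T2.npy",T)
t=Cam("top"); g=rectify(t,T,SCREW,.145,.06,4)[...,::-1]
cv2.imwrite("pics/hov.png",g.clip(0,255).astype(np.uint8))
```

```text
[-0.071  -0.024  -0.1779]
gap 0.021478196364037958 54.9904328584671 [ 2.2761  0.2429 -1.3412]
lift [ 0.2372 -0.1652 -4.8922] [-0.0555  0.0893  0.0524]
[ 0.5489 -0.0514  0.13  ] [ 0.0696  0.8033 -3.6323] [-0.0578  0.0363  0.0283] 0.0210942707491037 8.0083
```

View pics/hov.png

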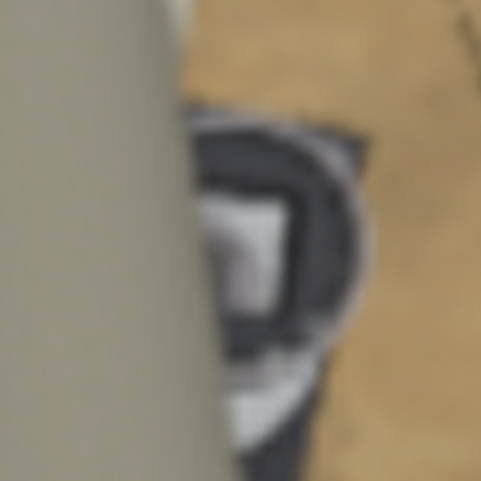

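The hover view shows the hole over the screw, with the bright cutter head visible through it around (250,255) and the arm hiding the left side. The remaining offset is at most about 2.5 mm, which the taper can take. I'll lower in small steps and ease sideways along any contact force.

```bash
cat > down.py <<'E'
from h import *
np.set_printoptions(precision=2,suppress=True)
def down(p,a,z0,z1,F0,M0,step=.0015,fz=10,k=.00012):
    p=np.array(p); z=z0
    while z>z1:
        z-=step; manip.servo_line([*p,z],quat(a),vel=.03)
        manip.sleep(.05)
        F=manip.current_force()-F0; M=manip.current_wrist_torque()-M0
        if np.linalg.norm(F)>1.5: print("%.4f"%z,p*1000,F,M)
        if F[2]>fz: break
        c=k*F[:2]; n=np.linalg.norm(c); 
        if np.linalg.norm(F[:2])>1.5: p+=c*min(1,.001/n)
    return p,z
E
python3 - <<'E'
from down import *
p=SCREW+.14*U(A1)
manip.servo_line([*p,.092],vel=.08); manip.sleep(.3)
F0=manip.current_force();M0=manip.current_wrist_torque(); np.savez("base.npz",F0=F0,M0=M0)
p,z=down(p,A1,.090,.057,F0,M0)
print(p,z,manip.current_tool_pos()*1000,manip.current_clock())
E
```

```text
0.0870 [548.63 -52.77] [-0.42 -0.61 -1.31] [-0.04  0.04 -0.04]
0.0750 [548.63 -52.77] [ 1.99 -0.3  -0.19] [-0.02 -0.48  0.32]
0.0735 [548.87 -52.8 ] [ 1.64 -1.07  0.63] [-0.12 -0.48  0.32]
0.0720 [549.07 -52.93] [1.67 0.21 0.9 ] [-0.07 -0.44  0.32]
0.0705 [549.27 -52.91] [1.12 0.92 1.24] [-0.11 -0.4   0.25]
0.0690 [549.27 -52.91] [ 1.19 -0.73  1.41] [-0.07 -0.41  0.22]
0.0675 [549.27 -52.91] [ 1.59 -0.64  0.5 ] [-0.21 -0.41  0.25]
0.0645 [549.46 -52.98] [ 1.4  -0.74  0.51] [-0.18 -0.32  0.25]
0.0630 [549.63 -53.07] [1.54 0.22 0.29] [-0.17 -0.22  0.21]
0.0585 [549.82 -53.05] [-0.28 -0.03  3.55] [-0.38 -0.03  0.1 ]
0.0570 [549.82 -53.05] [-0.72  0.07  6.49] [-0.44  0.12  0.09]
[ 0.55 -0.05] 0.05699999999999997 [550.09 -52.92  57.3 ] 15.8
```

The wrench is seated: contact came at TCP z ≈ 0.0585, against 0.0595 expected. Next I'll tighten in small arc steps while watching the torque.

Run:
```python
from h import *
b=np.load("base.npz");F0,M0=b["F0"],b["M0"]
p=np.array([.54982,-.05305]); a=A1; z=.0582; c=p-.14*U(a); T=[];A=[];rad=[];st="max"
manip.servo_line([*p,z],quat(a),vel=.03); manip.sleep(.2)
def meas():
    t=[];r=[]
    for _ in range(3):
        manip.sleep(.01); F=manip.current_force()-F0; M=manip.current_wrist_torque()-M0; d=manip.current_tool_pos()[:2]-c
        t.append(d[0]*F[1]-d[1]*F[0]+M[2]); r.append(F[:2]@d/.14)
    return np.mean(t),np.mean(r),F[2]
t0=meas();print("start",t0)
while A1-a<1.25:
    a-=.015; manip.servo_line([*(c+.14*U(a)),z],quat(a),vel=.04)
    t,r,fz=meas(); T.append(t);A.append(A1-a);rad.append((r,fz))
    if abs(r)>2: c=c+U(a)*np.clip(.0001*r,-.0005,.0005)
    T_=np.array(T); i=int(T_.argmax())
    if T_[i]>.85 and A[-1]-A[i]>=.04 and T_[-1]<T_[i]-.15 and A[-1]-A[i]>=.074: st="click";break
    if abs(t)>2.2 or abs(r)>25: st="odd";break
manip.sleep(.15)
print(st,A1-a,manip.current_clock(),c)
print(np.c_[A,T,rad].round(2).tolist())
np.savez("turn.npz",c=c,a=a,z=z,apk=A1-A[i])
```

```text
start (np.float64(0.008056310485919408), np.float64(-0.015629722434331805), np.float64(3.3803923141869916))
click 0.7799999999999973 30.725 [ 0.53485168 -0.19287286]
[[0.01, -0.01, -0.65, 3.74], [0.03, -0.0, -1.0, 3.7], [0.04, 0.09, -1.45, 3.17], [0.06, 0.31, -2.84, 2.96], [0.07, 0.65, -1.89, 3.12], [0.09, 0.77, -1.34, 3.69], [0.1, 0.93, -0.99, 4.05], [0.12, 0.75, -1.43, 3.99], [0.13, 0.85, -1.36, 2.38], [0.15, 0.85, -1.42, 3.48], [0.16, 0.87, -1.0, 4.03], [0.18, 0.85, -1.03, 3.6], [0.19, 0.85, -1.44, 4.24], [0.21, 0.92, -0.73, 3.74], [0.22, 0.91, -0.14, 4.01], [0.24, 0.89, -0.67, 3.48], [0.25, 0.93, -0.21, 3.25], [0.27, 1.0, -0.19, 4.04], [0.28, 0.98, -0.26, 3.46], [0.3, 0.91, -0.21, 3.12], [0.31, 1.02, -0.56, 4.02], [0.33, 0.94, -0.53, 3.88], [0.34, 0.97, -0.11, 3.16], [0.36, 0.95, -0.49, 3.24], [0.37, 1.04, -0.24, 4.1], [0.39, 0.92, -0.31, 4.28], [0.4, 0.98, -0.47, 3.85], [0.42, 0.96, -0.54, 3.45], [0.43, 1.0, -1.04, 4.21], [0.45, 0.99, -0.52, 3.53], [0.46, 1.05, -0.76, 3.72], [0.48, 0.99, -1.17, 3.89], [0.49, 1.03, -0.61, 4.56], [0.51, 1.1, -0.76, 3.34], [0.52, 0.99, -1.1, 3.49], [0.54, 1.09, -1.24, 4.4], [0.55, 1.14, -1.31, 3.89], [0.57, 1.08, -1.57, 4.02], [0.58, 1.11, -1.8, 4.5], [0.6, 1.17, -1.02, 4.18], [0.61, 1.08, -1.67, 3.26], [0.63, 1.09, -2.21, 4.19], [0.64, 1.09, -1.57, 4.25], [0.66, 1.13, -2.02, 4.73], [0.67, 1.14, -1.03, 5.49], [0.69, 1.06, -1.02, 4.58], [0.7, 1.35, -1.43, 4.4], [0.72, 1.18, -1.5, 4.01], [0.73, 1.17, -1.12, 4.41], [0.75, 0.99, -1.75, 4.84], [0.76, 0.94, -1.33, 3.64], [0.78, 0.92, -1.65, 5.35]]
```

The torque climbed to about 1.2 N m, then fell to 0.92, so it has clicked. I'll go on 0.03 rad to be sure of at least 0.045, which stays well short of 0.22. Then I'll ease off until the torque is gone and lift.

Run:
```python
from h import *
np.set_printoptions(precision=3,suppress=True)
b=np.load("base.npz");F0,M0=b["F0"],b["M0"]; d=np.load("turn.npz"); c,a,z=d["c"],float(d["a"]),float(d["z"])
def tq():
    v=[]
    for _ in range(4):
        manip.sleep(.01); F=manip.current_force()-F0; M=manip.current_wrist_torque()-M0; e=manip.current_tool_pos()[:2]-c
        v.append([e[0]*F[1]-e[1]*F[0]+M[2],*F,*M])
    return np.mean(v,0)
print("hold",tq()[0])
for _ in range(2):
    a-=.015; manip.servo_line([*(c+.14*U(a)),z],quat(a),vel=.04); manip.sleep(.03); print(A1-a,tq()[0])
manip.sleep(.1)
n=0
for i in range(16):
    a+=.02; manip.servo_line([*(c+.14*U(a)),z],quat(a),vel=.05); t=tq(); print("back",round(A1-a,3),t)
    if t[0]<.1: n+=1
    if n>=2: break
manip.sleep(.1); print(manip.current_clock()); np.savez("turn.npz",c=c,a=a,z=z)
```

```text
hold 0.9016571911432067
0.7949999999999973 0.7712567875805307
0.8099999999999973 0.7078244382153438
back 0.79 [ 0.799 -5.07   3.885  3.958  0.624  1.492 -0.074]
back 0.77 [ 0.945 -5.328  3.977  4.096  0.638  1.528  0.035]
back 0.75 [ 0.939 -5.338  3.672  3.955  0.661  1.555  0.055]
back 0.73 [ 1.106 -5.603  4.373  4.299  0.691  1.578  0.12 ]
back 0.71 [ 1.163 -5.757  4.304  4.502  0.69   1.659  0.166]
back 0.69 [ 0.922 -5.305  3.823  3.361  0.619  1.502  0.015]
back 0.67 [ 0.437 -3.585  3.219  3.095  0.535  1.126 -0.239]
back 0.65 [ 0.149 -2.32   3.206  2.638  0.515  0.712 -0.397]
back 0.63 [ 0.082 -1.269  3.188  2.49   0.52   0.365 -0.351]
back 0.61 [ 0.042 -0.296  2.456  2.753  0.42   0.188 -0.215]
34.425
```

The spring-back is clear: the torque rises again to 1.16 at 0.71, then vanishes, so the break-over was about 0.1 rad and the wrench is straight again. Next I'll lift it off and carry it back to the mat.

Run:
```python
from h import *
np.set_printoptions(precision=3,suppress=True)
b=np.load("base.npz");F0=b["F0"]; d=np.load("turn.npz"); c,a,z=d["c"],float(d["a"]),float(d["z"]); p=c+.14*U(a)
while z<.095:
    z+=.004; manip.servo_line([*p,z],quat(a),vel=.06); F=manip.current_force()-F0
    if abs(F).max()>4: print(z,F)
    if np.linalg.norm(F[:2])>1.5: p=p+np.clip(.0001*F[:2],-.0005,.0005)
    if F[2]<-30: print("stuck");break
else:
    manip.servo_line([*p,.14],vel=.12); g=HOLE+.14*U(A0)
    manip.move_pose([*g,.12],quat(A0)); manip.servo_line([*g,.03],vel=.12); manip.sleep(.2); Fb=manip.current_force()
    print("pre",Fb,manip.current_wrist_torque(),manip.current_clock())
    z=.014
    manip.servo_line([*g,z],vel=.06)
    while z>.006:
        z-=.001; manip.servo_line([*g,z],vel=.03); F=manip.current_force()-Fb
        if F[2]>2.5: break
    print("down",z,F,manip.current_wrist_torque())
print(manip.current_clock(),manip.current_tool_pos(),manip.current_finger_gap())
```

```text
pre [-0.142  0.575 -3.557] [0.002 0.005 0.031] 39.7667
down 0.006999999999999997 [-1.24  -0.982  6.318] [-0.139  0.442 -0.013]
41.9333 [0.562 0.233 0.008] 0.02164703842546239
```

Run:
```python
from h import *
p=manip.current_tool_pos()
effector.open_jaws(); manip.sleep(.2); manip.servo_line([p[0],p[1],.16],vel=.12)
manip.movej([-1.063,0.501,-0.427,1.55,0.221,1.138,-0.21]); manip.sleep(.2)
print(manip.current_clock(),manip.current_force(),manip.current_finger_gap())
im=viewer.get_image("top")[60:280,90:400]; cv2.imwrite("pics/end.png",cv2.resize(im,None,fx=2.5,fy=2.5,interpolation=cv2.INTER_CUBIC)[:,:,::-1])
```

```text
47.0167 [-0.18942384 -0.27370519 -1.30167681] 0.0914733149357082
```

View pics/end.png

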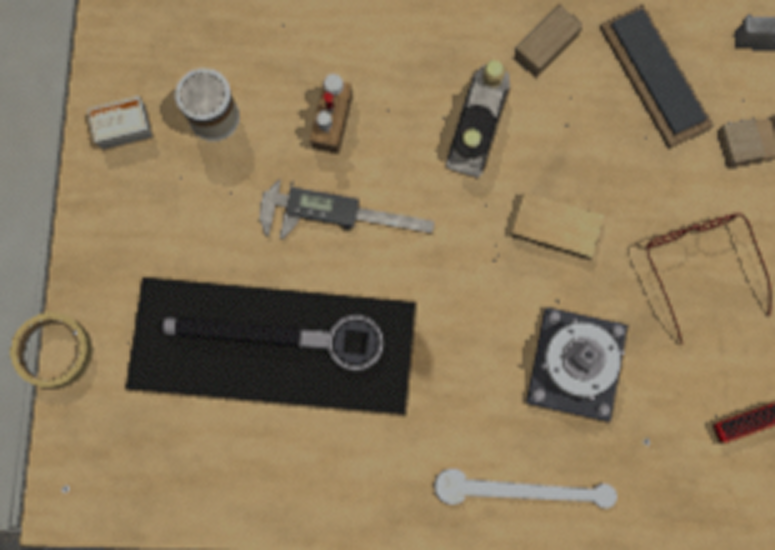

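The picture shows the wrench lying flat and straight on the mat, with its head at (356,342) and handle end at (170,326). The bystanders are where they were, and the screw at (583,357) has turned.

```bash
python3 -c "
from bench import manip
print(manip.hand_in())"
```

```text
the job is handed in; nothing more can be done
None
```

I tightened the screw until the wrench clicked, stopping about 0.1 rad into the break-over. The wrench is back flat on the mat and let go, the bystanders look unmoved in the last picture, and I handed the job in at about 47 s; no verdict was returned.

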